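Drive the stuck pin out of a screen-frame hinge

ROBOT

A 6-joint arm with a two-finger parallel gripper is mounted at the origin on the work surface. World frame = base frame: x ahead of the robot, y to its left, z up, the work surface at z = 0. Lengths are in m, angles in degrees, forces in N, time in s.
With the tool pointing down it reaches from about 0.4 to 0.825 m from the base axis. Payload 7 kg.
Tool frame: the origin (TCP) lies midway between the tips of the shut fingers; the grasp point (between the pads) lies 19 mm behind it (r.hold_point_z is the distance from the TCP to the grasp point, in m); x points along the fingers, y is the direction in which the jaws open and shut, and the axes are right-handed (so a half turn about x gives the same grasp; the last joint's range is limited). The gripper opens to 88 mm and grips with 3 to 60 N. Pads are 19 mm wide; open, the fingers measure 130 mm over their backs; the gripper's body (78 mm by 193 mm) begins 47 mm behind the grasp point.
Start: joints at [89.903, 20.546, 0.682, 0, -70.136, -16.507], TCP at [0.193, 0.647, 0.227] pointing down, gripper open.
Joint ranges: [-176.03, 176.03], [-82.01, 121.73], [-58.28, 71.71], [-173.87, 95.51], [-174.79, -0.11], [-173.66, 173.66]. Speed limits (degrees/s): [136.94, 136.94, 172.46, 180, 180, 180].

INTERFACE

Orientations are given as [roll, pitch, yaw] about the fixed x, y, z axes, in that order (R = Rz(yaw) Ry(pitch) Rx(roll)).
In Python, from plant import r, viewer, order gives the robot as it stands. The module is installed in compiled form; this text tells all that it offers.
- The arm moves only by the shell command python3 -m creep 'ROWS' [FORCE]. ROWS is JSON, a list of rows, each an object of numbers: "ax", "ay", "az": the turn, a rotation vector about the tool's x, y, z in degrees; "tx", "ty", "tz": the shift along the tool's x, y, z in m; "fingers": the finger opening in m, from 0 to 0.0876. A call has 1 to 5 rows; each row is the pose to reach, as a shift and turn from the pose commanded when the call began, along the tool's axes at that moment; what a row does not reach only later rows make up. A row lasts 1/10 s, in which the tool goes at most 50 mm and 8.59 degrees, less where a joint would pass 70% of its speed; a pose out of reach is approached as far as the arm can. A call with a gripper value outside its range is refused whole. The fingers move at their own pace and stop on an object; FORCE is the grip in N (left out, the last holds). Time passes only in rows, so rows that repeat a pose let the fingers close. It gives the time, the measured TCP pose, the force and the opening at its end, in the units of the state.
- r.get_state(): the state, without advancing time (a new reading comes with each control period).
- viewer.capture(name): name is "side" or "top" or "wrist"; returns a dict with "pixels" (384x512x3 uint8, blue, green, red), "depth" (384x512 float32, m along the optical axis (not along the pixel's ray), 0 where there is no reading), "fx", "fy", "cx", "cy" (pixels), "rvec" (rotation vector, rad) and "tvec" (3), from world to camera coordinates, as OpenCV has them; the wrist camera has in their place "T_tool_cam" (4x4, takes a point from camera to tool coordinates, whose origin is the TCP and whose axes are the tool frame's). Camera axes: x right, y down, z forward; pixel columns grow to the right and rows downward; lengths in m; the calibration is good to about 2 mm. The wrist camera is an equidistant fisheye: a pixel r from the principal point sees the ray r / f radians off the axis. A picture is of the moment at which its call begins: read the wrist's pose just before it.
- order.close_job(): hands the job in, once; it reports no verdict.
The state is a dict: "time_s": time; "joints": joint angles; "qd": joint speeds; "joint_torque": joint torques, N m; "tcp_pos": TCP position; "eef_rot": TCP orientation; "contact_force": force on the tool from outside, world axes, zero at the start; "moment": the same for the moment, N m; "gripper_width": finger opening in m.
Only numpy, scipy, OpenCV 4.12 (cv2) and the standard library are available. Lean on these libraries where they do the work, as an engineer would, in place of code of your own. Each camera call takes 0.05 s, during which the arm holds its last target.

TASK

The hinge casting of the printing frame sits in the wooden jig with its pin stuck in it, head underneath. Take the slim drift punch from the rack, feel its tip into the hole in the top of the casting and press the pin down until it is all the way out below, keeping the pressure moderate so that the casting is not marked. Then stand the slim punch back in its own place in the rack, fully home, and leave everything else where it is.

Things in the scene. Friction and masses are not known exactly. Their poses are not given: they have to be found in the camera images.
- jig: Fixed wooden jig, 110 x 120 mm, with a steel hinge casting: boss 40 x 40 mm, 36 mm high, flat top face 106 mm above the table, ears on two cheeks, open below. Origin: centre of the underside; x along the cheeks, y across. A vertical 11 mm through hole in the middle of the boss (1 mm chamfer) holds the stuck pin, tail up. More than 30 N of punch on casting or pin marks the work.
- jig_top (a point): Where the middle of the casting's top face would be in mid-jig, 106 mm above the jig's origin, same axes. The casting has slack and sits off it: boss and hole lie up to 7 mm from this point along x and up to 7 mm along y, square with the jig (and stay put under light touches). A punch tip off the hole stops on the face; one in the hole goes 4 to 8 mm below the face before meeting the pin.
- pin (a joint): The stuck pin (10 mm diameter, 40 mm long, 18 mm head at the lower end): how far its flat tail lies below the casting's top face, in m. Starts at 0.004 to 0.008, slides down only under roughly 8 to 12 N, stays where left, is clear of the 36 mm boss above 0.036 and meets a hard stop at 0.044.
- slim_grip (a point): Middle of the square grip (14 x 14 mm, 60 mm high) of the slim steel drift punch (0.13 kg) standing in the rack. Below the grip: a round collar 28 mm wide, 5 mm thick, then a round shank 8 mm in diameter, 60 mm long. This point is 35 mm above the collar's underside and 95 mm above the tip; z up along the tool, x and y square to the grip's sides, as the rack's.
- slim_tip (a point): Centre of the flat lower end of the slim punch's shank; z up along the tool.
- stout_grip (a point): Middle of the grip of the stout drift punch beside it (grip 22 x 22 mm, shank 14 mm, too thick for the hole; otherwise the same heights). Leave it standing.
- rack: Fixed open wooden rack, 70 mm (x) by 150 mm (y), origin at the centre of its underside. Top board's upper face 85 mm above the table, with 18 mm holes at y = +36 and -36 mm. Each punch stands with its shank through a hole, collar flat on the board; which punch is in which hole varies.
- jar: Closed green plastic jar, 64 mm in diameter and 75 mm high, standing on the table; origin at the centre of its underside. A bystander.
- eraser: Black rubber eraser, 45 x 22 x 14 mm, lying on the table; origin at the centre of its underside. A bystander.
- leaf: Loose flat steel hinge leaf, 77 x 36 mm, 14 mm high at its rolled edge, lying on the table; origin about the middle of its underside. A bystander.
- marker: Blue marker pen, 130 mm long, 16 mm thick, lying on the table; origin under its middle, x along it. A bystander.
Not all that is in view belongs to the job. What is shaped like the part that bears slim_grip but green or pink is not meant.

How it is judged (in metres and radians):
On the way, in this order (a step that is already met when the one before it is completed fails the run):
1. the slim punch is lifted clear of the rack (height (world z) of slim_tip above 0.09 m), for 0.1 s.
2. the pin is driven out below, with the slim punch's shank in the hole (value of joint pin above 0.036 m and horizontal distance between slim_tip and jig_top below 0.016 m and height (world z) of slim_tip below 0.08 m), for 0.1 s.
At the end, for the whole second after the job is handed in: The pin's tail is over 36 mm below the casting's top (clear of the boss); the slim punch stands released in the rack hole it came from, collar down (grip and tip within 8 mm of their start, tilt under 0.06 rad); the stout punch is within 8 mm of its start (value of joint pin above 0.036 m and distance of each of slim_grip, slim_tip, stout_grip from where it was at the start of the episode below 0.008 m and angle between slim_grip's own z axis and vertical below 0.06 rad); the robot touches nothing.
It fails at once if the slim punch bears on the casting or the pin with more than 30 N (contact force between slim and jig above 30 N).
It fails at once if the stout punch is moved more than 25 mm (distance of stout_grip from where it was at the start of the episode above 0.025 m).
It fails at once if the jar, eraser, hinge leaf or marker is moved more than 25 mm (distance of any of jar, eraser, leaf, marker from where it was at the start of the episode above 0.025 m).
It also fails if it takes over 72 s, if anything falls off the work surface, if the arm or the gripper's body presses on something with over 40 N, if the wrist force passes 120 N, or if a joint passes its speed limit or range.

## Working session

There is one attempt and no reset: what is moved stays moved. The work goes in short steps, Python scripts to look and compute and a shell command to move; the robot and the scene stay as the last step left them, time stands still between calls to the robot, and variables do not carry over. Pictures are saved under pics/ and viewed, and the job is handed in when it is done.

```bash
mkdir -p pics; ls
python3 - <<'E'
from plant import r, viewer
import cv2, numpy as np
print(r.get_state(), r.hold_point_z)
for n in ["side","top","wrist"]:
    c=viewer.capture(n); cv2.imwrite(f"pics/{n}0.png",c["pixels"])
    np.savez(f"{n}0.npz",**c)
    print(n,{k:v for k,v in c.items() if k not in("pixels","depth")}, c["depth"].min(),c["depth"].max())
E
```

```text
pics
{'time_s': 0.0, 'joints': array([ 8.99029108e+01,  2.05889794e+01,  6.34171594e-01, -2.11978140e-02,
       -7.01358391e+01, -1.65077467e+01]), 'qd': array([-0.01098079,  0.14098216,  0.06849121,  0.00433332,  0.01760142,
       -0.11659218]), 'joint_torque': array([ 1.72301275e-04, -5.82718384e+01,  2.93053293e+01,  6.99734464e+00,
        6.72531605e-03, -1.66050236e-04]), 'tcp_pos': array([0.19276402, 0.64637803, 0.22565004]), 'eef_rot': array([  94.11085507,   89.90718776, -102.50119939]), 'contact_force': array([-0.32481087, -0.81460103,  0.35552473]), 'moment': array([ 0.00985409, -0.03955159,  0.02178112]), 'gripper_width': 0.08745178122210402} 0.0188
side {'fx': 353.91071089731196, 'fy': 353.91071089731196, 'cx': 256.1950729881414, 'cy': 190.0377980143414, 'rvec': array([ 0.36812536, -2.79401013,  1.18700591]), 'tvec': array([0.53680251, 0.16988087, 0.84311577])} 0.0 2.9610841
top {'fx': 346.53599423390773, 'fy': 346.53599423390773, 'cx': 251.48059298947797, 'cy': 188.22739104603966, 'rvec': array([ 2.20452549, -2.14594991,  0.14398874]), 'tvec': array([-0.03850775,  0.55526065,  0.88247185])} 0.0 1.8485014
wrist {'fx': 297.3186396354542, 'fy': 297.3186396354542, 'cx': 255.94293308430247, 'cy': 192.86319446805894, 'T_tool_cam': array([[ 1.61000291e-04, -2.95757569e-01,  9.55263019e-01,
        -1.58481281e-01],
       [ 9.99999715e-01, -6.57227646e-04, -3.72023504e-04,
         1.18451009e-03],
       [ 7.37854032e-04,  9.55262806e-01,  2.95757379e-01,
        -7.98525623e-02],
       [ 0.00000000e+00,  0.00000000e+00,  0.00000000e+00,
         1.00000000e+00]])} 0.0 1.3805774
```

View pics/side0.png

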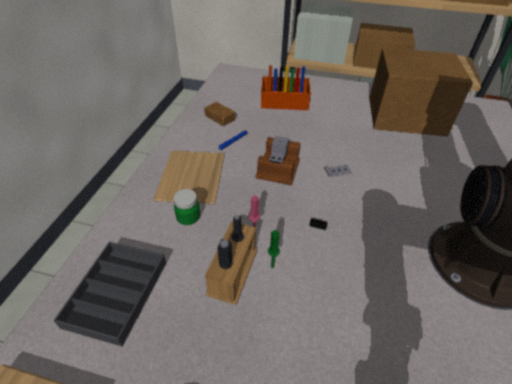

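View pics/top0.png

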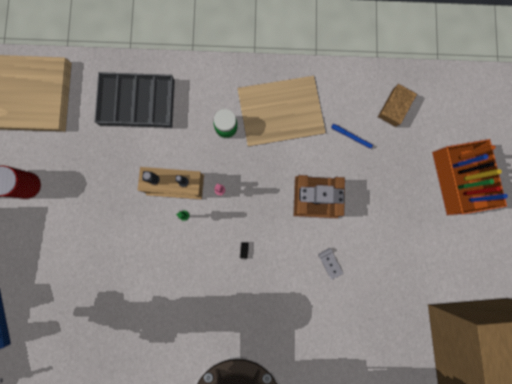

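View pics/wrist0.png

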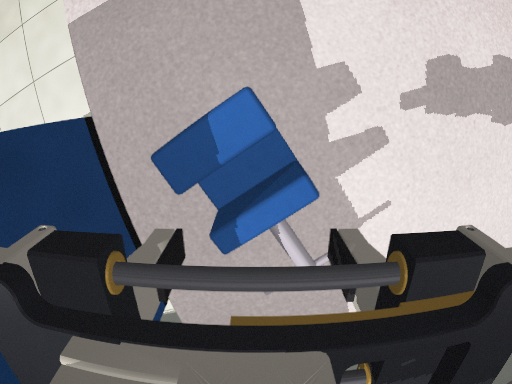

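```bash
cat > h.py <<'E'
import numpy as np, cv2
def load(n): return dict(np.load(n))
def RT(c): return cv2.Rodrigues(c["rvec"])[0], c["tvec"].reshape(3)
def ray(c,u,v):
    R,t=RT(c); d=R.T@np.array([(u-c["cx"])/c["fx"],(v-c["cy"])/c["fy"],1.]); return -R.T@t,d
def plane(c,u,v,z):
    o,d=ray(c,u,v); return o+d*(z-o[2])/d[2]
def proj(c,p):
    R,t=RT(c); q=R@np.asarray(p)+t; return np.array([c["fx"]*q[0]/q[2]+c["cx"],c["fy"]*q[1]/q[2]+c["cy"]])
def dp(c,u,v):
    o,d=ray(c,u,v); return o+d*c["depth"][int(round(v)),int(round(u))]
E
python3 - <<'E'
from h import *
t=load("top0.npz"); s=load("side0.npz")
def crop(c,x0,x1,y0,y1,k,f): cv2.imwrite(f,cv2.resize(c["pixels"][y0:y1,x0:x1],None,fx=k,fy=k,interpolation=cv2.INTER_CUBIC))
crop(t,130,230,150,225,8,"pics/tr.png"); crop(t,285,355,165,225,10,"pics/tj.png"); crop(s,190,290,190,310,5,"pics/sr.png"); crop(s,240,310,120,190,8,"pics/sj.png")
for u,v in [(150,177),(181,181),(219,188),(183,215),(170,190),(320,194),(300,194),(320,213)]: print((u,v),dp(t,u,v))
o,_=ray(t,0,0);print("topcam",o);o,_=ray(s,0,0);print("sidecam",o)
E
```

```text
(150, 177) [0.56200553 0.21085824 0.15110582]
(181, 181) [0.55508204 0.14048197 0.14922342]
(219, 188) [0.54366111 0.0547335  0.12877324]
(183, 215) [0.47844767 0.13671214 0.12362789]
(170, 190) [0.54032794 0.17875695 0.08222859]
(320, 194) [ 0.53848425 -0.1885984   0.10526328]
(300, 194) [ 0.54026121 -0.14512358  0.07316822]
(320, 213) [ 0.49643808 -0.20884383  0.01458116]
topcam [ 0.45578911 -0.00440553  0.93850449]
sidecam [0.40816388 0.60996045 0.69943631]
```

View pics/tr.png

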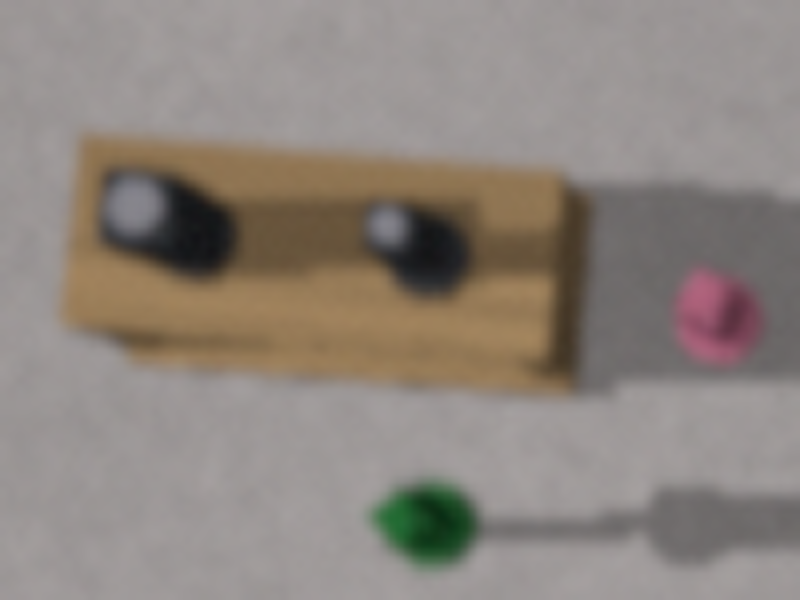

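View pics/tj.png

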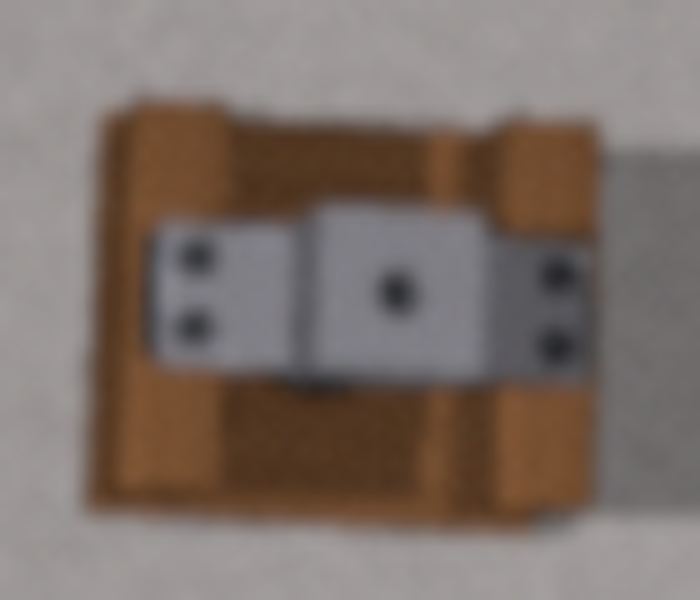

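View pics/sr.png

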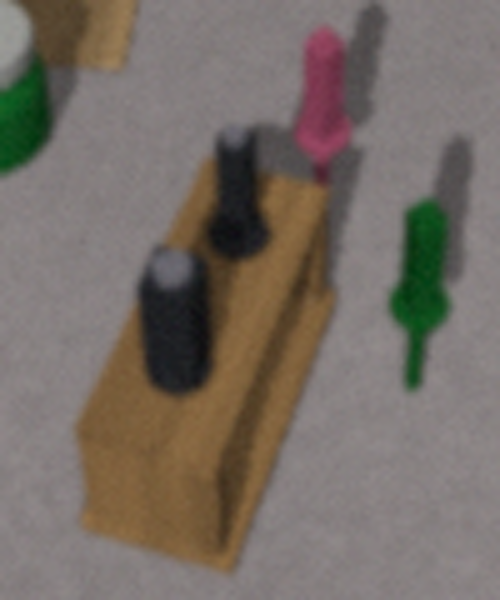

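View pics/sj.png

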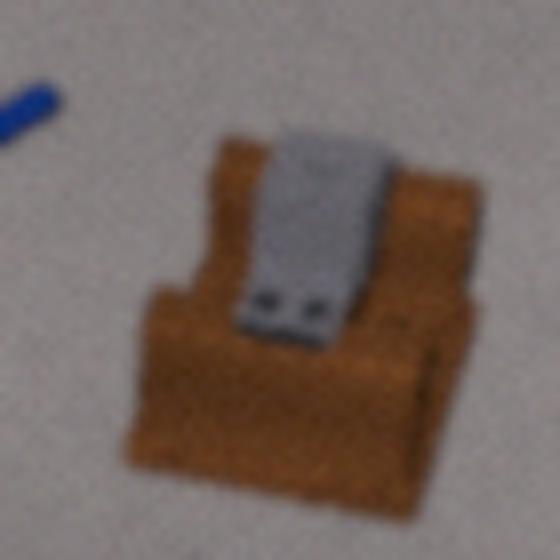

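Run:
```python
from h import *
from scipy.spatial.transform import Rotation as Ro
t=load("top0.npz"); s=load("side0.npz")
print(Ro.from_euler('xyz',[94.11,89.907,-102.5],degrees=True).as_matrix().round(3))
def blob(c,x0,x1,y0,y1,lo,hi,dark=False):
    p=c["pixels"][y0:y1,x0:x1].astype(float); g=p.mean(2); sat=p.max(2)-p.min(2)
    m=((g>lo)&(g<hi)&(sat<30)).astype(np.uint8)
    n,l,st,ce=cv2.connectedComponentsWithStats(m)
    for i in range(1,n):
        if st[i,4]>=3: print(st[i,4],ce[i]+[x0,y0])
print("slim cap top"); blob(t,172,190,172,190,80,200)
print("stout cap"); blob(t,140,160,168,186,80,200)
print("side slim cap"); blob(s,230,245,212,222,80,200)
print("hole"); blob(t,318,331,187,200,0,85)
for n,u,v,z in [("slim",178.3,178,.15),("stout",146.5,175.5,.15),("hole",324.2,193.9,.106)]: print(n,plane(t,u,v,z))
# rack top board corners at z .085, crop px
f=lambda x,y,k,x0,y0:((x+.5)/k-.5+x0,(y+.5)/k-.5+y0)
cs=[f(*a,8,130,150) for a in [(80,137),(66,322),(560,175),(552,362)]]
for c in cs: print("rack",plane(t,*c,.085))
for a in [(318,208),(490,208),(485,378),(312,375)]: print("boss",plane(t,*f(*a,10,285,165),.106))
for a in [(105,110),(600,125),(590,515),(90,510)]: print("jigouter",plane(t,*f(*a,10,285,165),.085))
```

```text
[[-0.    -0.286 -0.958]
 [-0.002 -0.958  0.286]
 [-1.     0.002 -0.   ]]
slim cap top
28 [177.64285714 177.46428571]
stout cap
58 [145.79310345 174.9137931 ]
side slim cap
93 [235.61290323 215.        ]
5 [243.6 220. ]
hole
8 [324.125 193.875]
slim [0.56171489 0.14680948 0.15      ]
stout [0.56537648 0.21928992 0.15      ]
hole [ 0.53893977 -0.19866883  0.106     ]
rack [0.59592669 0.2560703  0.085     ]
rack [0.53830468 0.25684751 0.085     ]
rack [0.58839646 0.10755788 0.085     ]
rack [0.53011112 0.10757064 0.085     ]
boss [ 0.55928208 -0.17943954  0.106     ]
boss [ 0.56047831 -0.22148218  0.106     ]
boss [ 0.51899454 -0.22024841  0.106     ]
boss [ 0.5185743  -0.17818876  0.106     ]
jigouter [ 0.58501102 -0.13032864  0.085     ]
jigouter [ 0.58483938 -0.25466021  0.085     ]
jigouter [ 0.48736296 -0.25179078  0.085     ]
jigouter [ 0.4853281  -0.12780007  0.085     ]
```

```bash
python3 - <<'E'
from h import *
t=load("top0.npz")
for u,v in [(5,180),(35,180),(2,325),(2,310),(100,100),(135,100),(222,115)]: print((u,v),dp(t,u,v))
E
cat > d.py <<'E'
# usage: python3 d.py x y z [yaw] -> tool-frame shift from the measured TCP to target (ideal vertical)
import sys,numpy as np
from plant import r
from scipy.spatial.transform import Rotation as Ro
s=r.get_state(); R=Ro.from_euler('xyz',s["eef_rot"],degrees=True).as_matrix()
T=np.array([float(a) for a in sys.argv[1:4]])
ya=np.degrees(np.arctan2(R[1,1],R[0,1]))
print("t",round(s["time_s"],2),"pos",s["tcp_pos"].round(4),"F",s["contact_force"].round(1),"w",round(s["gripper_width"],4),"tooly az",ya.round(2),"x axis",R[:,0].round(4))
print("shift tx,ty,tz",(R.T@(T-s["tcp_pos"])).round(4))
E
python3 d.py .5617 .1468 .27
```

```text
(5, 180) [0.5516218  0.57004567 0.09985328]
(35, 180) [0.56269829 0.54556718 0.0224684 ]
(2, 325) [0.19327045 0.59559811 0.01853891]
(2, 310) [0.22744862 0.60563589 0.00898652]
(100, 100) [0.78770749 0.3949613  0.01679647]
(135, 100) [0.78841688 0.29809965 0.02383847]
(222, 115) [0.73743639 0.05766635 0.07595415]
t 0.15 pos [0.1928 0.6465 0.2258] F [-1.3 -0.5 -0.2] w 0.0875 tooly az -106.61 x axis [-2.0e-04 -1.3e-03 -1.0e+00]
shift tx,ty,tz [-0.0436  0.3735 -0.4963]
```

```bash
python3 -m creep '[{"tx":-0.02,"ty":0.03,"tz":-0.04,"fingers":0.05},{"tx":-0.04,"ty":0.06,"tz":-0.08,"fingers":0.05},{"tx":-0.04,"ty":0.09,"tz":-0.12,"fingers":0.05},{"tx":-0.04,"ty":0.12,"tz":-0.16,"fingers":0.05},{"tx":-0.04,"ty":0.15,"tz":-0.20,"fingers":0.05}]' 20
python3 -m creep '[{"ty":0.03,"tz":-0.04,"fingers":0.05},{"ty":0.06,"tz":-0.08,"fingers":0.05},{"ty":0.09,"tz":-0.12,"fingers":0.05},{"ty":0.12,"tz":-0.16,"fingers":0.05},{"ty":0.15,"tz":-0.20,"fingers":0.05}]'
python3 d.py .5617 .1468 .27
```

```text
t 0.15 pos [0.1928 0.6465 0.2258] F [-1.3 -0.5 -0.2] w 0.0875 tooly az -106.61 x axis [-2.0e-04 -1.3e-03 -1.0e+00]
shift tx,ty,tz [-0.0436  0.3735 -0.4963]invalid input
invalid input
```

```bash
python3 -m creep '[{"ax":0,"ay":0,"az":0,"tx":-0.02,"ty":0.03,"tz":-0.04,"fingers":0.05}]' 20; python3 d.py .5617 .1468 .27
```

```text
time_s: 0.25
tcp_pos: [0.2184, 0.6103, 0.2408]
eef_rot: [94.4, 89.6, -102.0]
contact_force: [1.6, -0.1, 0.5]
gripper_width: 0.084
t 0.25 pos [0.2184 0.6103 0.2408] F [ 1.6 -0.1  0.5] w 0.084 tooly az -106.44 x axis [-0.0013 -0.006  -1.    ]
shift tx,ty,tz [-0.0269  0.3476 -0.4605]
```

Good: all keys are required.

```bash
python3 -m creep '[{"ax":0,"ay":0,"az":0,"tx":-0.02,"ty":0.03,"tz":-0.04,"fingers":0.05},{"ax":0,"ay":0,"az":0,"tx":-0.025,"ty":0.06,"tz":-0.08,"fingers":0.05},{"ax":0,"ay":0,"az":0,"tx":-0.025,"ty":0.09,"tz":-0.12,"fingers":0.05},{"ax":0,"ay":0,"az":0,"tx":-0.025,"ty":0.12,"tz":-0.16,"fingers":0.05},{"ax":0,"ay":0,"az":0,"tx":-0.025,"ty":0.15,"tz":-0.20,"fingers":0.05}]'
python3 -m creep '[{"ax":0,"ay":0,"az":0,"tx":0,"ty":0.03,"tz":-0.04,"fingers":0.05},{"ax":0,"ay":0,"az":0,"tx":0,"ty":0.06,"tz":-0.08,"fingers":0.05},{"ax":0,"ay":0,"az":0,"tx":0,"ty":0.09,"tz":-0.12,"fingers":0.05},{"ax":0,"ay":0,"az":0,"tx":0,"ty":0.12,"tz":-0.16,"fingers":0.05},{"ax":0,"ay":0,"az":0,"tx":0,"ty":0.15,"tz":-0.20,"fingers":0.05}]'
python3 d.py .5617 .1468 .27
```

```text
time_s: 0.75
tcp_pos: [0.3676, 0.41, 0.2702]
eef_rot: [-69.7, 90.0, 93.7]
contact_force: [0.8, 0.5, 0.1]
gripper_width: 0.051
time_s: 1.25
tcp_pos: [0.5165, 0.209, 0.2702]
eef_rot: [-103.2, 90.0, 60.2]
contact_force: [1.1, 1.7, 0.5]
gripper_width: 0.05
t 1.25 pos [0.5165 0.209  0.2702] F [1.1 1.7 0.5] w 0.05 tooly az -106.59 x axis [ 1.e-04  2.e-04 -1.e+00]
shift tx,ty,tz [ 0.0002  0.0467 -0.0611]
```

```bash
python3 -m creep '[{"ax":-7,"ay":0,"az":0,"tx":0,"ty":0.023,"tz":-0.03,"fingers":0.05},{"ax":-13.7,"ay":0,"az":0,"tx":0,"ty":0.046,"tz":-0.06,"fingers":0.05},{"ax":-13.7,"ay":0,"az":0,"tx":0,"ty":0.046,"tz":-0.06,"fingers":0.05},{"ax":-13.7,"ay":0,"az":0,"tx":0,"ty":0.046,"tz":-0.06,"fingers":0.05}]'
cat > wr.py <<'E'
import sys,numpy as np,cv2
from plant import r,viewer
from scipy.spatial.transform import Rotation as Ro
s=r.get_state(); c=viewer.capture("wrist")
n=sys.argv[1]; np.savez(n+".npz",pos=s["tcp_pos"],rot=s["eef_rot"],**c)
cv2.imwrite(f"pics/{n}.png",c["pixels"])
E
cat >> h.py <<'E'
from scipy.spatial.transform import Rotation as Ro
def wpose(c):
    T=np.eye(4); T[:3,:3]=Ro.from_euler('xyz',c["rot"],degrees=True).as_matrix(); T[:3,3]=c["pos"]; return T@c["T_tool_cam"]
def wray(c,u,v):
    x=(u-c["cx"])/c["fx"]; y=(v-c["cy"])/c["fy"]; th=np.hypot(x,y); k=np.sinc(th/np.pi)
    d=np.array([x*k,y*k,np.cos(th)]); T=wpose(c); return T[:3,3],T[:3,:3]@d
def wplane(c,u,v,z):
    o,d=wray(c,u,v); return o+d*(z-o[2])/d[2]
def wproj(c,p):
    T=np.linalg.inv(wpose(c)); q=T[:3,:3]@np.asarray(p)+T[:3,3]; th=np.arctan2(np.hypot(q[0],q[1]),q[2]); k=th/np.hypot(q[0],q[1])
    return np.array([c["cx"]+c["fx"]*k*q[0],c["cy"]+c["fy"]*k*q[1]])
E
python3 wr.py w1; python3 d.py .5617 .1468 .27
```

```text
time_s: 1.65
tcp_pos: [0.5603, 0.1487, 0.2696]
eef_rot: [24.2, 89.9, -158.9]
contact_force: [-0.0, 0.6, 0.0]
gripper_width: 0.0502
t 1.7 pos [0.5599 0.1495 0.2698] F [-0.5 -0.3 -0.2] w 0.0504 tooly az -93.03 x axis [-6.e-04 -1.e-04 -1.e+00]
shift tx,ty,tz [-0.0002  0.0026 -0.0019]
```

View pics/w1.png

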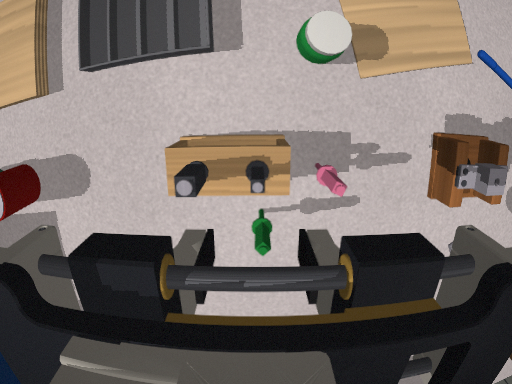

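Run:
```python
from h import *
c=load("w1.npz")
cv2.imwrite("pics/w1c.png",cv2.resize(c["pixels"][130:210,160:300],None,fx=5,fy=5,interpolation=cv2.INTER_CUBIC))
p=c["pixels"].astype(float);g=p.mean(2);sat=p.max(2)-p.min(2)
for x0,x1,y0,y1 in [(245,270,175,198),(172,196,175,200)]:
    m=((g>75)&(sat<30))[y0:y1,x0:x1].astype(np.uint8)
    n,l,st,ce=cv2.connectedComponentsWithStats(m)
    for i in range(1,n):
        if st[i,4]>8: q=ce[i]+[x0,y0]; print(st[i,:5],q,wplane(c,*q,.15))
```

```text
[  6   7  12  11 108] [256.93518519 187.23148148] [0.55929529 0.14681042 0.15      ]
[ 0 21 25  2 50] [257.  196.5] [0.54982257 0.14725587 0.15      ]
[  0   4  24  21 310] [183.31935484 190.24516129] [0.56030827 0.22016866 0.15      ]
```

View pics/w1c.png

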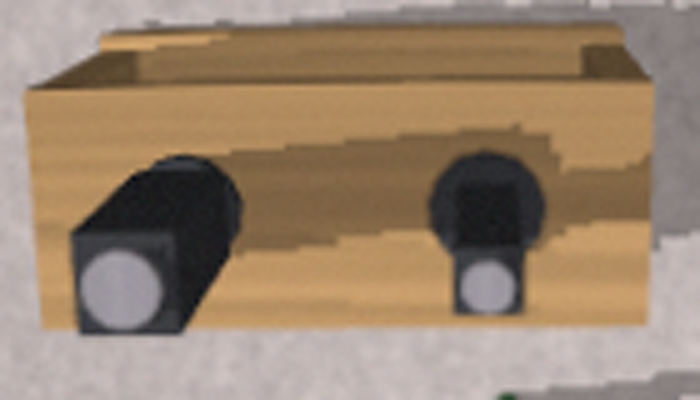

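```bash
python3 - <<'E'
from h import *
c=load("w1.npz")
f=lambda x,y:((x+.5)/5-.5+160,(y+.5)/5-.5+130)
for n,a,z in [("cap",(488,287),.15),("stoutcap",(121,289),.15),("grip TL",(455,248),.15),("TR",(522,248),.15),("BL",(455,313),.15),("BR",(522,313),.15),("collarL",(430,207),.09),("collarR",(545,207),.09),("rackTL",(25,90),.085),("rackTR",(652,80),.085),("rBL",(42,328),.085),("rBR",(647,326),.085)]:
    print(n,wplane(c,*f(*a),z).round(4))
E
python3 d.py .5600 .1468 .101
```

```text
cap [0.5595 0.1465 0.15  ]
stoutcap [0.5632 0.2193 0.15  ]
grip TL [0.5677 0.1525 0.15  ]
TR [0.567  0.1396 0.15  ]
BL [0.5546 0.1533 0.15  ]
BR [0.5539 0.1402 0.15  ]
collarL [0.5623 0.1597 0.09  ]
collarR [0.5609 0.1329 0.09  ]
rackTL [0.5962 0.2554 0.085 ]
rackTR [0.5889 0.1064 0.085 ]
rBL [0.5364 0.2589 0.085 ]
rBR [0.5288 0.1092 0.085 ]
t 1.7 pos [0.5599 0.1495 0.2698] F [-0.5 -0.3 -0.2] w 0.0504 tooly az -93.03 x axis [-6.e-04 -1.e-04 -1.e+00]
shift tx,ty,tz [ 0.1688  0.0027 -0.0003]
```

```bash
python3 -m creep '[{"ax":0,"ay":0,"az":0,"tx":0.03,"ty":0.0025,"tz":-0.0005,"fingers":0.045},{"ax":0,"ay":0,"az":0,"tx":0.06,"ty":0.0025,"tz":-0.0005,"fingers":0.045},{"ax":0,"ay":0,"az":0,"tx":0.09,"ty":0.0025,"tz":-0.0005,"fingers":0.045},{"ax":0,"ay":0,"az":0,"tx":0.10,"ty":0.0025,"tz":-0.0005,"fingers":0.045},{"ax":0,"ay":0,"az":0,"tx":0.10,"ty":0.0025,"tz":-0.0005,"fingers":0.045}]'
python3 wr.py w2; python3 d.py .5605 .1465 .101
```

```text
time_s: 2.2
tcp_pos: [0.5595, 0.1476, 0.1691]
eef_rot: [35.6, 89.8, -147.2]
contact_force: [1.7, 0.2, 1.0]
gripper_width: 0.0448
t 2.25 pos [0.5605 0.1479 0.1706] F [0.1 0.5 1.6] w 0.0454 tooly az -92.85 x axis [ 0.e+00 -5.e-04 -1.e+00]
shift tx,ty,tz [ 0.0696  0.0013 -0.0001]
```

View pics/w2.png

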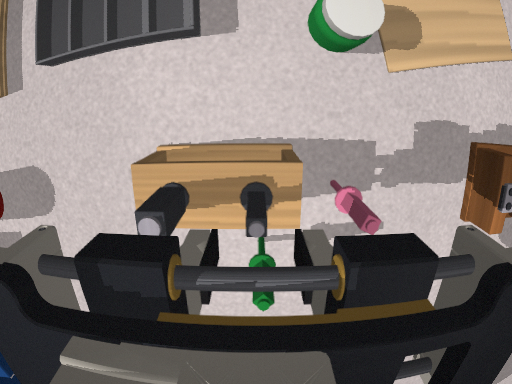

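```bash
python3 -m creep '[{"ax":0,"ay":0,"az":0,"tx":0.02,"ty":0.001,"tz":0,"fingers":0.045},{"ax":0,"ay":0,"az":0,"tx":0.04,"ty":0.001,"tz":0,"fingers":0.045},{"ax":0,"ay":0,"az":0,"tx":0.06,"ty":0.001,"tz":0,"fingers":0.045},{"ax":0,"ay":0,"az":0,"tx":0.069,"ty":0.001,"tz":0,"fingers":0.045},{"ax":0,"ay":0,"az":0,"tx":0.069,"ty":0.001,"tz":0,"fingers":0.045}]'
python3 wr.py w3; python3 d.py .5605 .1465 .101
```

```text
time_s: 2.75
tcp_pos: [0.5605, 0.1464, 0.1013]
eef_rot: [61.8, 90.0, -121.1]
contact_force: [-0.9, 1.0, 0.1]
gripper_width: 0.0452
t 2.8 pos [0.5611 0.1466 0.1022] F [0.7 0.4 0.5] w 0.0451 tooly az -92.88 x axis [ 1.e-03  2.e-04 -1.e+00]
shift tx,ty,tz [0.0012 0.0001 0.0006]
```

View pics/w3.png

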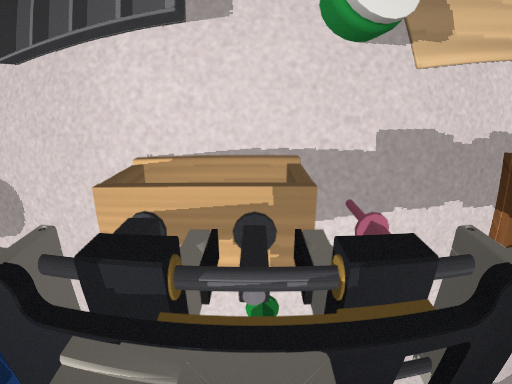

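Slim grip at (255,260), midway between the fingers (205 and 305). I close with 45 N.

```bash
python3 -m creep '[{"ax":0,"ay":0,"az":0,"tx":0,"ty":0,"tz":0,"fingers":0.01},{"ax":0,"ay":0,"az":0,"tx":0,"ty":0,"tz":0,"fingers":0.0},{"ax":0,"ay":0,"az":0,"tx":0,"ty":0,"tz":0,"fingers":0.0},{"ax":0,"ay":0,"az":0,"tx":0,"ty":0,"tz":0,"fingers":0},{"ax":0,"ay":0,"az":0,"tx":0,"ty":0,"tz":0,"fingers":0}]' 45
python3 -m creep '[{"ax":0,"ay":0,"az":0,"tx":0,"ty":0,"tz":0,"fingers":0.0},{"ax":0,"ay":0,"az":0,"tx":0,"ty":0,"tz":0,"fingers":0.0},{"ax":0,"ay":0,"az":0,"tx":0,"ty":0,"tz":0,"fingers":0.0}]'
python3 d.py .5605 .1465 .25
```

```text
time_s: 3.3
tcp_pos: [0.5606, 0.1462, 0.1015]
eef_rot: [-151.6, 90.0, 25.5]
contact_force: [-0.3, 0.3, 1.9]
gripper_width: 0.0138
time_s: 3.6
tcp_pos: [0.5606, 0.1462, 0.1014]
eef_rot: [-163.0, 90.0, 14.1]
contact_force: [-0.9, 0.3, 4.4]
gripper_width: 0.0137
t 3.6 pos [0.5606 0.1462 0.1014] F [-0.9  0.3  4.4] w 0.0137 tooly az -92.9 x axis [ 4.e-04  1.e-04 -1.e+00]
shift tx,ty,tz [-1.486e-01 -3.000e-04  1.000e-04]
```

```bash
python3 -m creep '[{"ax":0,"ay":0,"az":0,"tx":-0.02,"ty":0,"tz":0,"fingers":0},{"ax":0,"ay":0,"az":0,"tx":-0.05,"ty":0,"tz":0,"fingers":0},{"ax":0,"ay":0,"az":0,"tx":-0.09,"ty":0,"tz":0,"fingers":0},{"ax":0,"ay":0,"az":0,"tx":-0.13,"ty":0,"tz":0,"fingers":0},{"ax":0,"ay":0,"az":0,"tx":-0.15,"ty":0,"tz":0,"fingers":0}]'
python3 -m creep '[{"ax":0,"ay":0,"az":0,"tx":0,"ty":0,"tz":0,"fingers":0},{"ax":0,"ay":0,"az":0,"tx":0,"ty":0,"tz":0,"fingers":0}]'
python3 d.py .5390 -.1987 .25; python3 wr.py w4;  python3 -c "
from plant import viewer
import cv2,numpy as np
c=viewer.capture('side'); np.savez('side4.npz',**c); cv2.imwrite('pics/side4.png',cv2.resize(c['pixels'][120:300,150:350],None,fx=4,fy=3.3))"
```

```text
time_s: 4.1
tcp_pos: [0.5614, 0.1464, 0.2546]
eef_rot: [-154.2, 89.8, 22.9]
contact_force: [-0.3, -0.7, -1.7]
gripper_width: 0.0135
time_s: 4.3
tcp_pos: [0.56, 0.1461, 0.2505]
eef_rot: [-27.5, 90.0, 149.6]
contact_force: [-0.8, 1.0, -2.1]
gripper_width: 0.0139
t 4.3 pos [0.56   0.1461 0.2505] F [-0.8  1.  -2.1] w 0.0139 tooly az -92.93 x axis [-7.e-04  4.e-04 -1.e+00]
shift tx,ty,tz [0.0004 0.3454 0.0034]
```

View pics/w4.png

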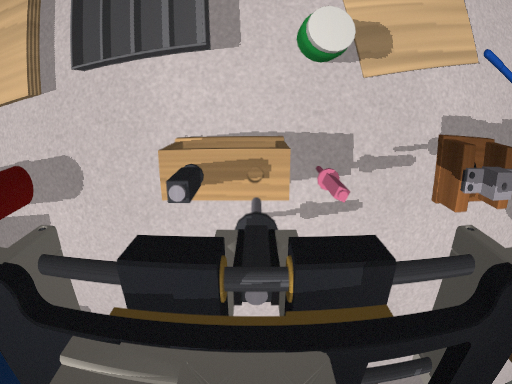

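View pics/side4.png

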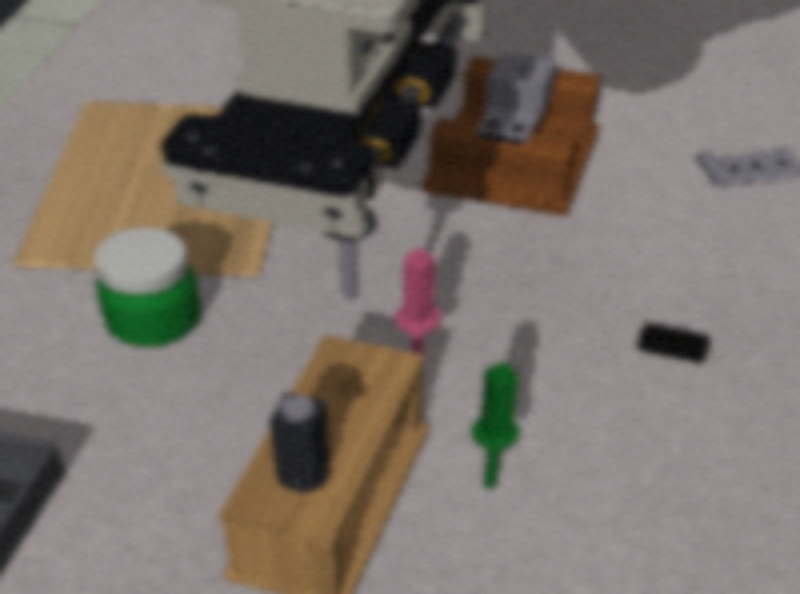

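Run:
```python
from h import *
c=load("w4.npz")
T=np.eye(4);T[:3,:3]=Ro.from_euler('xyz',c["rot"],degrees=True).as_matrix();T[:3,3]=c["pos"]
print("tip pred px",wproj(c,(T@[.0762,0,0,1])[:3]), (T@[.0762,0,0,1])[:3])
print("rack hole",wplane(c,256,174.5,.085))
cv2.imwrite("pics/w4c.png",cv2.resize(c["pixels"][150:270,200:310],None,fx=5,fy=5,interpolation=cv2.INTER_CUBIC))
```

```text
tip pred px [254.8166427  200.81408812] [0.55994693 0.1461414  0.17434487]
rack hole [0.56065405 0.14512681 0.085     ]
```

View pics/w4c.png

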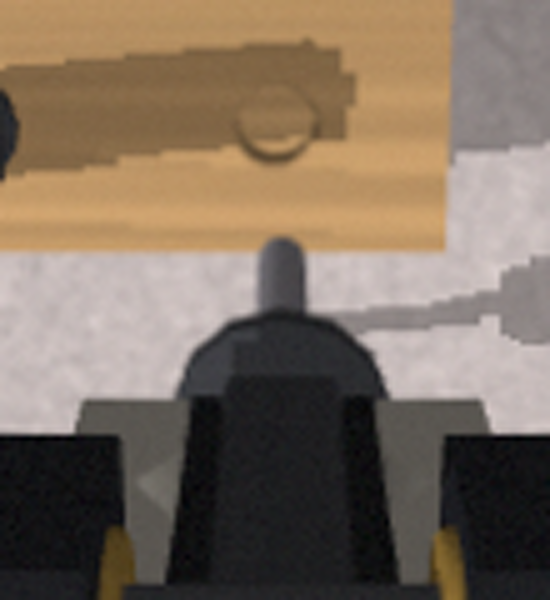

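```bash
python3 -m creep '[{"ax":0,"ay":0,"az":0,"tx":0,"ty":0.03,"tz":0,"fingers":0},{"ax":0,"ay":0,"az":0,"tx":0,"ty":0.07,"tz":0,"fingers":0},{"ax":0,"ay":0,"az":0,"tx":0,"ty":0.11,"tz":0,"fingers":0},{"ax":0,"ay":0,"az":0,"tx":0,"ty":0.15,"tz":0,"fingers":0},{"ax":0,"ay":0,"az":0,"tx":0,"ty":0.19,"tz":0.002,"fingers":0}]'
python3 -m creep '[{"ax":0,"ay":0,"az":0,"tx":0,"ty":0.04,"tz":0,"fingers":0},{"ax":0,"ay":0,"az":0,"tx":0,"ty":0.08,"tz":0,"fingers":0},{"ax":0,"ay":0,"az":0,"tx":0,"ty":0.12,"tz":0,"fingers":0},{"ax":0,"ay":0,"az":0,"tx":0,"ty":0.145,"tz":0.001,"fingers":0},{"ax":0,"ay":0,"az":0,"tx":0,"ty":0.155,"tz":0.001,"fingers":0}]'
python3 -m creep '[{"ax":0,"ay":0,"az":0,"tx":0,"ty":0,"tz":0,"fingers":0},{"ax":0,"ay":0,"az":0,"tx":0,"ty":0,"tz":0,"fingers":0},{"ax":0,"ay":0,"az":0,"tx":0,"ty":0,"tz":0,"fingers":0}]'
python3 d.py .5390 -.1987 .25; python3 wr.py w5
```

```text
time_s: 4.9
tcp_pos: [0.548, -0.045, 0.2496]
eef_rot: [14.5, 89.9, -168.4]
contact_force: [0.4, -0.2, -0.6]
gripper_width: 0.0138
time_s: 5.4
tcp_pos: [0.5388, -0.2003, 0.2493]
eef_rot: [0.8, 89.8, 177.7]
contact_force: [-0.7, 0.5, -1.4]
gripper_width: 0.0137
time_s: 5.7
tcp_pos: [0.54, -0.1973, 0.2508]
eef_rot: [-14.8, 90.0, 162.4]
contact_force: [0.5, -0.1, -0.4]
gripper_width: 0.0139
t 5.7 pos [ 0.54   -0.1973  0.2508] F [ 0.5 -0.1 -0.4] w 0.0139 tooly az -92.85 x axis [-6.e-04  2.e-04 -1.e+00]
shift tx,ty,tz [0.0008 0.0014 0.001 ]
```

View pics/w5.png

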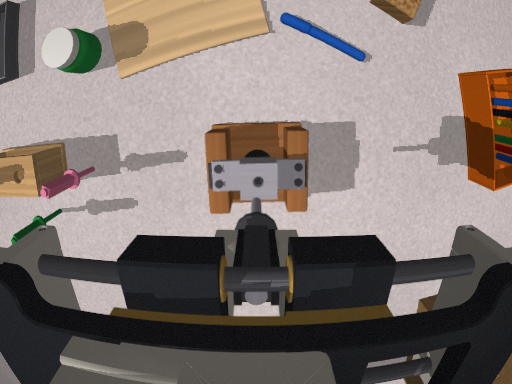

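Run:
```python
from h import *
c=load("w5.npz")
cv2.imwrite("pics/w5c.png",cv2.resize(c["pixels"][140:220,205:310],None,fx=7,fy=7,interpolation=cv2.INTER_CUBIC))
g=c["pixels"].astype(float).mean(2)
m=(g<70)[172:192,248:268].astype(np.uint8)
n,l,st,ce=cv2.connectedComponentsWithStats(m)
for i in range(1,n): q=ce[i]+[248,172]; print(st[i],q,wplane(c,*q,.106))
T=np.eye(4);T[:3,:3]=Ro.from_euler('xyz',c["rot"],degrees=True).as_matrix();T[:3,3]=c["pos"]
print("tip near-edge pred px",wproj(c,(T@[.0762,0,-.004,1])[:3]))
```

```text
[ 6  5  9  8 51] [257.92156863 180.90196078] [ 0.53871811 -0.20026144  0.106     ]
tip near-edge pred px [254.80854323 196.24452186]
```

View pics/w5c.png

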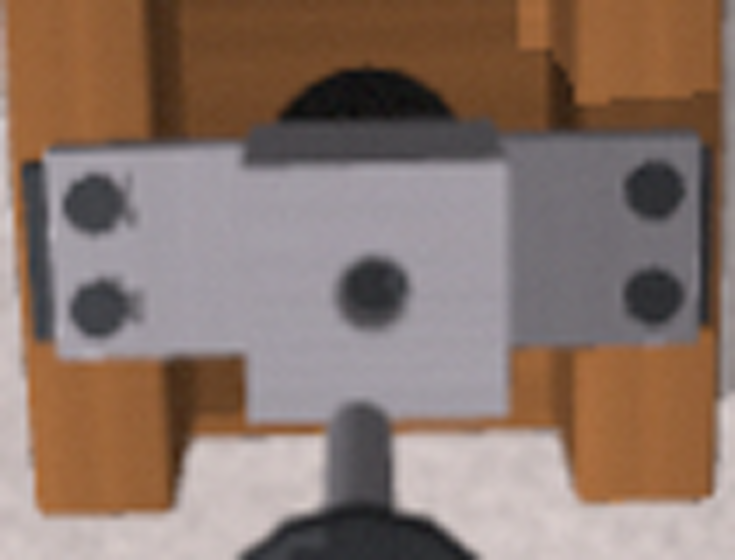

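```bash
python3 d.py .5392 -.1991 .19; python3 -m creep '[{"ax":0,"ay":0,"az":0,"tx":0.02,"ty":0.001,"tz":0.0005,"fingers":0},{"ax":0,"ay":0,"az":0,"tx":0.04,"ty":0.0015,"tz":0.0005,"fingers":0},{"ax":0,"ay":0,"az":0,"tx":0.055,"ty":0.0015,"tz":0.0005,"fingers":0},{"ax":0,"ay":0,"az":0,"tx":0.06,"ty":0.0015,"tz":0.0005,"fingers":0},{"ax":0,"ay":0,"az":0,"tx":0.06,"ty":0.0015,"tz":0.0005,"fingers":0}]' 
python3 -m creep '[{"ax":0,"ay":0,"az":0,"tx":0,"ty":0,"tz":0,"fingers":0},{"ax":0,"ay":0,"az":0,"tx":0,"ty":0,"tz":0,"fingers":0}]' 
python3 d.py .5392 -.1991 .19;python3 wr.py w6
python3 - <<'E'
from h import *
c=load("w6.npz")
cv2.imwrite("pics/w6c.png",cv2.resize(c["pixels"][150:250,205:310],None,fx=6,fy=6,interpolation=cv2.INTER_CUBIC))
T=np.eye(4);T[:3,:3]=Ro.from_euler('xyz',c["rot"],degrees=True).as_matrix();T[:3,3]=c["pos"]
print("tip near-edge pred px",wproj(c,(T@[.0762,0,-.004,1])[:3]))
E
```

```text
t 5.75 pos [ 0.5401 -0.1973  0.251 ] F [ 0.1 -0.3 -2.2] w 0.0137 tooly az -92.83 x axis [-2.e-04  1.e-04 -1.e+00]
shift tx,ty,tz [0.061  0.0019 0.0008]
time_s: 6.25
tcp_pos: [0.5393, -0.1991, 0.1907]
eef_rot: [1.9, 89.9, 179.0]
contact_force: [-0.0, -0.7, -0.7]
gripper_width: 0.0138
time_s: 6.45
tcp_pos: [0.5401, -0.1997, 0.1922]
eef_rot: [173.7, 89.9, -9.2]
contact_force: [0.4, -0.6, -0.5]
gripper_width: 0.0138
t 6.45 pos [ 0.5401 -0.1997  0.1922] F [ 0.4 -0.6 -0.5] w 0.0138 tooly az -92.88 x axis [ 1.7e-03 -3.0e-04 -1.0e+00]
shift tx,ty,tz [ 0.0022 -0.0005  0.0009]
tip near-edge pred px [254.80744816 196.24529164]
```

View pics/w6c.png

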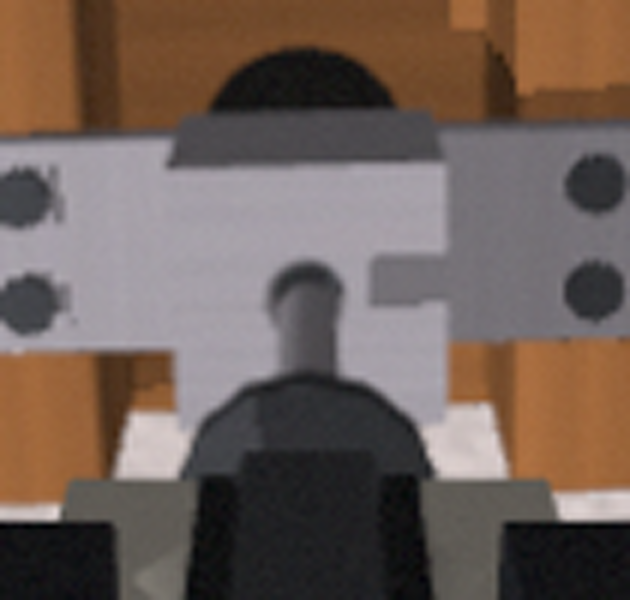

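```bash
python3 -m creep '[{"ax":0,"ay":0,"az":0,"tx":0.003,"ty":-0.0002,"tz":0.0007,"fingers":0},{"ax":0,"ay":0,"az":0,"tx":0.006,"ty":-0.0002,"tz":0.0007,"fingers":0},{"ax":0,"ay":0,"az":0,"tx":0.006,"ty":-0.0002,"tz":0.0007,"fingers":0}]' 
python3 -m creep '[{"ax":0,"ay":0,"az":0,"tx":0.001,"ty":0,"tz":0,"fingers":0},{"ax":0,"ay":0,"az":0,"tx":0.002,"ty":0,"tz":0,"fingers":0},{"ax":0,"ay":0,"az":0,"tx":0.002,"ty":0,"tz":0,"fingers":0}]' 
python3 d.py .5392 -.1991 .182
```

```text
time_s: 6.8
tcp_pos: [0.5384, -0.1995, 0.1846]
eef_rot: [-9.8, 90.0, 167.3]
contact_force: [0.4, -0.7, -1.0]
gripper_width: 0.0138
time_s: 7.1
tcp_pos: [0.5387, -0.1995, 0.183]
eef_rot: [-5.8, 90.0, 171.3]
contact_force: [-0.7, 0.8, -1.0]
gripper_width: 0.014
t 7.1 pos [ 0.5387 -0.1995  0.183 ] F [-0.7  0.8 -1. ] w 0.014 tooly az -92.91 x axis [-2.e-04  0.e+00 -1.e+00]
shift tx,ty,tz [ 0.001  -0.0004 -0.0005]
```

```bash
for i in 1 2; do :; done; python3 -m creep '[{"ax":0,"ay":0,"az":0,"tx":0.001,"ty":0,"tz":0,"fingers":0},{"ax":0,"ay":0,"az":0,"tx":0.001,"ty":0,"tz":0,"fingers":0}]'; python3 -m creep '[{"ax":0,"ay":0,"az":0,"tx":0.001,"ty":0,"tz":0,"fingers":0},{"ax":0,"ay":0,"az":0,"tx":0.001,"ty":0,"tz":0,"fingers":0}]'; python3 wr.py w7;python3 - <<'E'
from h import *
c=load("w7.npz")
cv2.imwrite("pics/w7c.png",cv2.resize(c["pixels"][150:250,205:310],None,fx=6,fy=6,interpolation=cv2.INTER_CUBIC))
E
```

```text
time_s: 7.3
tcp_pos: [0.5387, -0.1995, 0.182]
eef_rot: [-13.1, 90.0, 164.0]
contact_force: [-0.3, -0.4, -0.7]
gripper_width: 0.0139
time_s: 7.5
tcp_pos: [0.5387, -0.1995, 0.181]
eef_rot: [-14.4, 90.0, 162.7]
contact_force: [-0.2, -0.7, -2.1]
gripper_width: 0.0137
```

View pics/w7c.png

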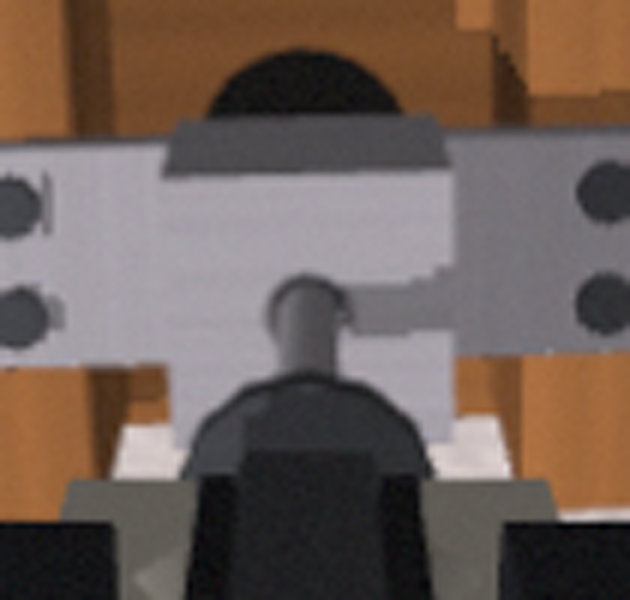

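```bash
python3 -m creep '[{"ax":0,"ay":0,"az":0,"tx":0.001,"ty":0,"tz":0,"fingers":0},{"ax":0,"ay":0,"az":0,"tx":0.001,"ty":0,"tz":0,"fingers":0}]'; python3 -m creep '[{"ax":0,"ay":0,"az":0,"tx":0.001,"ty":0,"tz":0,"fingers":0},{"ax":0,"ay":0,"az":0,"tx":0.001,"ty":0,"tz":0,"fingers":0}]' ;python3 -m creep '[{"ax":0,"ay":0,"az":0,"tx":0.001,"ty":0,"tz":0,"fingers":0},{"ax":0,"ay":0,"az":0,"tx":0.001,"ty":0,"tz":0,"fingers":0}]' | grep -E 'pos|force'
```

```text
time_s: 7.75
tcp_pos: [0.5387, -0.1995, 0.18]
eef_rot: [-17.3, 90.0, 159.8]
contact_force: [0.2, 0.2, -1.2]
gripper_width: 0.0137
time_s: 7.95
tcp_pos: [0.5386, -0.1995, 0.179]
eef_rot: [-5.9, 90.0, 171.2]
contact_force: [0.0, 0.4, -1.2]
gripper_width: 0.0134
tcp_pos: [0.5386, -0.1995, 0.178]
contact_force: [0.3, 0.5, -0.5]
```

```bash
python3 -m creep '[{"ax":0,"ay":0,"az":0,"tx":0.001,"ty":0,"tz":0,"fingers":0},{"ax":0,"ay":0,"az":0,"tx":0.001,"ty":0,"tz":0,"fingers":0}]' | grep -E 'pos|force'; python3 -m creep '[{"ax":0,"ay":0,"az":0,"tx":0.001,"ty":0,"tz":0,"fingers":0},{"ax":0,"ay":0,"az":0,"tx":0.001,"ty":0,"tz":0,"fingers":0}]' | grep -E 'pos|force';python3 -m creep '[{"ax":0,"ay":0,"az":0,"tx":0.001,"ty":0,"tz":0,"fingers":0},{"ax":0,"ay":0,"az":0,"tx":0.001,"ty":0,"tz":0,"fingers":0}]' | grep -E 'pos|force'
```

```text
tcp_pos: [0.5386, -0.1995, 0.177]
contact_force: [0.1, 0.1, -1.6]
tcp_pos: [0.5386, -0.1995, 0.176]
contact_force: [-1.1, 0.1, -1.8]
tcp_pos: [0.5386, -0.1995, 0.175]
contact_force: [-0.2, 0.0, -0.9]
```

```bash
python3 -m creep '[{"ax":0,"ay":0,"az":0,"tx":0.001,"ty":0,"tz":0,"fingers":0},{"ax":0,"ay":0,"az":0,"tx":0.001,"ty":0,"tz":0,"fingers":0}]' | grep -E 'pos|force'; python3 -m creep '[{"ax":0,"ay":0,"az":0,"tx":0.001,"ty":0,"tz":0,"fingers":0},{"ax":0,"ay":0,"az":0,"tx":0.001,"ty":0,"tz":0,"fingers":0}]' | grep -E 'pos|force';python3 -m creep '[{"ax":0,"ay":0,"az":0,"tx":0.001,"ty":0,"tz":0,"fingers":0},{"ax":0,"ay":0,"az":0,"tx":0.001,"ty":0,"tz":0,"fingers":0}]' | grep -E 'pos|force'
```

```text
tcp_pos: [0.5388, -0.1996, 0.1746]
contact_force: [-0.6, 0.5, 3.9]
tcp_pos: [0.5389, -0.1996, 0.174]
contact_force: [-1.4, 1.1, 5.7]
tcp_pos: [0.5389, -0.1996, 0.1731]
contact_force: [-2.3, 1.0, 6.8]
```

```bash
python3 -m creep '[{"ax":0,"ay":0,"az":0,"tx":0.001,"ty":0,"tz":0,"fingers":0},{"ax":0,"ay":0,"az":0,"tx":0.002,"ty":0,"tz":0,"fingers":0},{"ax":0,"ay":0,"az":0,"tx":0.003,"ty":0,"tz":0,"fingers":0}]' | grep -E 'pos|force'; python3 -m creep '[{"ax":0,"ay":0,"az":0,"tx":0.001,"ty":0,"tz":0,"fingers":0},{"ax":0,"ay":0,"az":0,"tx":0.002,"ty":0,"tz":0,"fingers":0},{"ax":0,"ay":0,"az":0,"tx":0.003,"ty":0,"tz":0,"fingers":0}]' | grep -E 'pos|force'; python3 wr.py w8;python3 - <<'E'
from h import *
c=load("w8.npz")
cv2.imwrite("pics/w8c.png",cv2.resize(c["pixels"][150:250,205:310],None,fx=6,fy=6,interpolation=cv2.INTER_CUBIC))
E
```

```text
tcp_pos: [0.5389, -0.1996, 0.1702]
contact_force: [-2.0, 1.6, 8.3]
tcp_pos: [0.5389, -0.1996, 0.1672]
contact_force: [-2.3, 1.2, 8.8]
```

View pics/w8c.png

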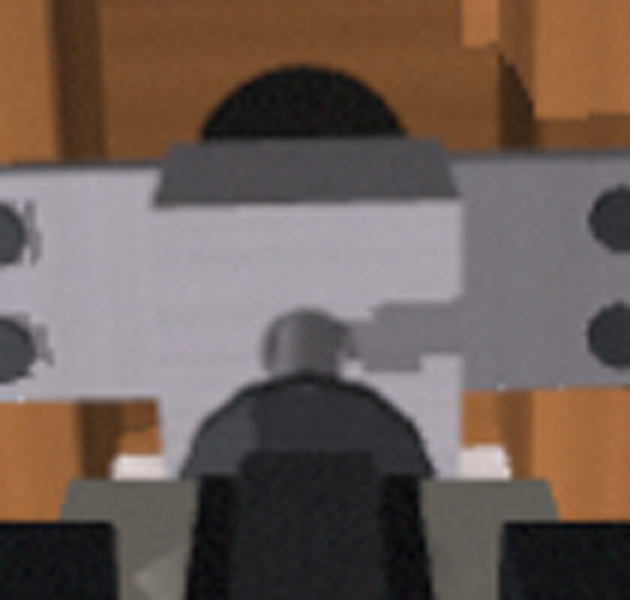

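The shank is in the hole and the pin is sliding at about 9–10 N. The collar has not moved relative to the fingers, so the punch is not slipping in the grip.

```bash
python3 -m creep '[{"ax":0,"ay":0,"az":0,"tx":0.001,"ty":0,"tz":0,"fingers":0},{"ax":0,"ay":0,"az":0,"tx":0.002,"ty":0,"tz":0,"fingers":0},{"ax":0,"ay":0,"az":0,"tx":0.003,"ty":0,"tz":0,"fingers":0},{"ax":0,"ay":0,"az":0,"tx":0.004,"ty":0,"tz":0,"fingers":0},{"ax":0,"ay":0,"az":0,"tx":0.005,"ty":0,"tz":0,"fingers":0}]' | grep -E 'pos|force'; python3 -m creep '[{"ax":0,"ay":0,"az":0,"tx":0.001,"ty":0,"tz":0,"fingers":0},{"ax":0,"ay":0,"az":0,"tx":0.002,"ty":0,"tz":0,"fingers":0},{"ax":0,"ay":0,"az":0,"tx":0.003,"ty":0,"tz":0,"fingers":0},{"ax":0,"ay":0,"az":0,"tx":0.004,"ty":0,"tz":0,"fingers":0},{"ax":0,"ay":0,"az":0,"tx":0.005,"ty":0,"tz":0,"fingers":0}]' | grep -E 'pos|force'; python3 -m creep '[{"ax":0,"ay":0,"az":0,"tx":0.001,"ty":0,"tz":0,"fingers":0},{"ax":0,"ay":0,"az":0,"tx":0.002,"ty":0,"tz":0,"fingers":0},{"ax":0,"ay":0,"az":0,"tx":0.003,"ty":0,"tz":0,"fingers":0},{"ax":0,"ay":0,"az":0,"tx":0.004,"ty":0,"tz":0,"fingers":0},{"ax":0,"ay":0,"az":0,"tx":0.005,"ty":0,"tz":0,"fingers":0}]' | grep -E 'pos|force'
```

```text
tcp_pos: [0.5389, -0.1996, 0.1622]
contact_force: [-1.8, 2.2, 7.5]
tcp_pos: [0.5389, -0.1996, 0.1572]
contact_force: [-4.0, 1.1, 8.6]
tcp_pos: [0.5389, -0.1996, 0.1522]
contact_force: [-2.3, 1.9, 7.5]
```

```bash
python3 -m creep '[{"ax":0,"ay":0,"az":0,"tx":0.001,"ty":0,"tz":0,"fingers":0},{"ax":0,"ay":0,"az":0,"tx":0.002,"ty":0,"tz":0,"fingers":0},{"ax":0,"ay":0,"az":0,"tx":0.003,"ty":0,"tz":0,"fingers":0},{"ax":0,"ay":0,"az":0,"tx":0.004,"ty":0,"tz":0,"fingers":0},{"ax":0,"ay":0,"az":0,"tx":0.005,"ty":0,"tz":0,"fingers":0}]' | grep -E 'pos|force'; python3 -m creep '[{"ax":0,"ay":0,"az":0,"tx":0.001,"ty":0,"tz":0,"fingers":0},{"ax":0,"ay":0,"az":0,"tx":0.002,"ty":0,"tz":0,"fingers":0},{"ax":0,"ay":0,"az":0,"tx":0.003,"ty":0,"tz":0,"fingers":0},{"ax":0,"ay":0,"az":0,"tx":0.004,"ty":0,"tz":0,"fingers":0},{"ax":0,"ay":0,"az":0,"tx":0.005,"ty":0,"tz":0,"fingers":0}]' | grep -E 'pos|force'; python3 wr.py w9;python3 - <<'E'
from h import *
c=load("w9.npz")
cv2.imwrite("pics/w9c.png",cv2.resize(c["pixels"][150:270,205:310],None,fx=5,fy=5,interpolation=cv2.INTER_CUBIC))
E
```

```text
tcp_pos: [0.539, -0.1996, 0.1472]
contact_force: [-2.0, 1.6, 8.0]
tcp_pos: [0.5389, -0.1996, 0.1422]
contact_force: [-2.0, 0.8, 8.1]
```

View pics/w9c.png

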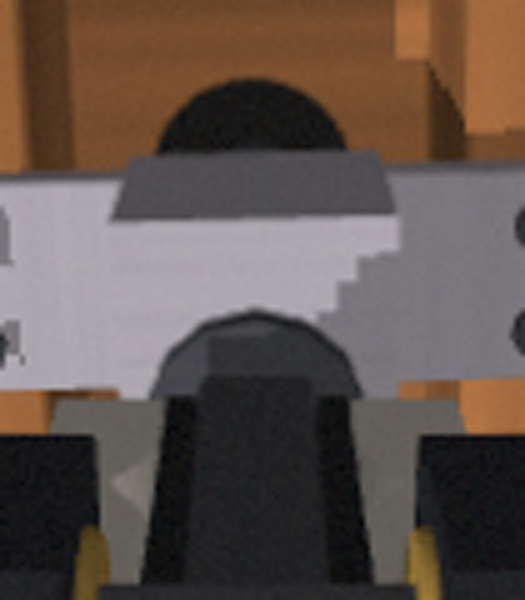

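```bash
python3 -m creep '[{"ax":0,"ay":0,"az":0,"tx":0.0005,"ty":0,"tz":0,"fingers":0},{"ax":0,"ay":0,"az":0,"tx":0.001,"ty":0,"tz":0,"fingers":0},{"ax":0,"ay":0,"az":0,"tx":0.001,"ty":0,"tz":0,"fingers":0}]' | grep -E 'pos|force'
python3 -m creep '[{"ax":0,"ay":0,"az":0,"tx":-0.005,"ty":0,"tz":0,"fingers":0},{"ax":0,"ay":0,"az":0,"tx":-0.015,"ty":0,"tz":0,"fingers":0},{"ax":0,"ay":0,"az":0,"tx":-0.03,"ty":0,"tz":0,"fingers":0},{"ax":0,"ay":0,"az":0,"tx":-0.045,"ty":0,"tz":0,"fingers":0},{"ax":0,"ay":0,"az":0,"tx":-0.06,"ty":0,"tz":0,"fingers":0}]' | grep -E 'pos|force'
python3 -m creep '[{"ax":0,"ay":0,"az":0,"tx":-0.02,"ty":0,"tz":0,"fingers":0},{"ax":0,"ay":0,"az":0,"tx":-0.05,"ty":0,"tz":0,"fingers":0},{"ax":0,"ay":0,"az":0,"tx":-0.05,"ty":0,"tz":0,"fingers":0},{"ax":0,"ay":0,"az":0,"tx":-0.05,"ty":0,"tz":0,"fingers":0}]' | grep -E 'pos|force'
python3 wr.py w10; python3 d.py .5606 .1462 .25;python3 - <<'E'
from h import *
c=load("w10.npz")
cv2.imwrite("pics/w10c.png",cv2.resize(c["pixels"][140:260,205:310],None,fx=5,fy=5,interpolation=cv2.INTER_CUBIC))
E
```

```text
tcp_pos: [0.5389, -0.1996, 0.1411]
contact_force: [-2.7, 1.7, 6.8]
tcp_pos: [0.5388, -0.1995, 0.2012]
contact_force: [1.1, -0.2, -1.0]
tcp_pos: [0.539, -0.1995, 0.2512]
contact_force: [-0.3, 0.6, -2.6]
t 13.8 pos [ 0.5385 -0.1994  0.2501] F [-0.5  0.4 -1.4] w 0.0136 tooly az -92.91 x axis [ 1.e-04  4.e-04 -1.e+00]
shift tx,ty,tz [ 3.000e-04 -3.462e-01 -4.500e-03]
```

View pics/w10c.png

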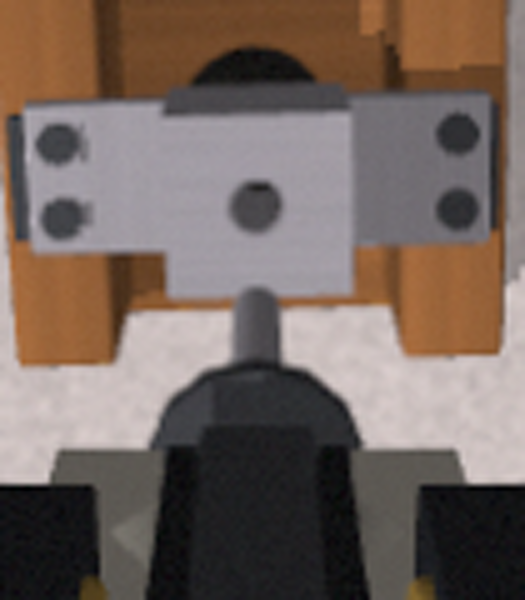

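The pin is deep, so the far wall of the hole shows, and the punch sits unmoved in the grip. I go back to the rack.

```bash
python3 -m creep '[{"ax":0,"ay":0,"az":0,"tx":0,"ty":-0.03,"tz":0,"fingers":0},{"ax":0,"ay":0,"az":0,"tx":0,"ty":-0.07,"tz":-0.001,"fingers":0},{"ax":0,"ay":0,"az":0,"tx":0,"ty":-0.11,"tz":-0.002,"fingers":0},{"ax":0,"ay":0,"az":0,"tx":0,"ty":-0.15,"tz":-0.003,"fingers":0},{"ax":0,"ay":0,"az":0,"tx":0,"ty":-0.19,"tz":-0.004,"fingers":0}]' | grep -E 'pos|force'
python3 -m creep '[{"ax":0,"ay":0,"az":0,"tx":0,"ty":-0.04,"tz":0,"fingers":0},{"ax":0,"ay":0,"az":0,"tx":0,"ty":-0.08,"tz":0,"fingers":0},{"ax":0,"ay":0,"az":0,"tx":0,"ty":-0.12,"tz":0,"fingers":0},{"ax":0,"ay":0,"az":0,"tx":0,"ty":-0.145,"tz":0,"fingers":0},{"ax":0,"ay":0,"az":0,"tx":0,"ty":-0.156,"tz":0,"fingers":0}]' | grep -E 'pos|force'
python3 -m creep '[{"ax":0,"ay":0,"az":0,"tx":0,"ty":0,"tz":0,"fingers":0},{"ax":0,"ay":0,"az":0,"tx":0,"ty":0,"tz":0,"fingers":0},{"ax":0,"ay":0,"az":0,"tx":0,"ty":0,"tz":0,"fingers":0}]' | grep -E 'pos|force'
python3 d.py .5606 .1462 .1014; python3 wr.py w11;python3 - <<'E'
from h import *
c=load("w11.npz")
cv2.imwrite("pics/w11c.png",cv2.resize(c["pixels"][150:270,200:310],None,fx=5,fy=5,interpolation=cv2.INTER_CUBIC))
E
```

```text
tcp_pos: [0.5516, -0.0086, 0.2492]
contact_force: [1.3, -0.4, -0.7]
tcp_pos: [0.5597, 0.1479, 0.2488]
contact_force: [0.1, -0.4, -2.0]
tcp_pos: [0.5601, 0.1448, 0.2499]
contact_force: [0.3, 0.4, -1.0]
t 15.1 pos [0.5601 0.1448 0.2499] F [ 0.3  0.4 -1. ] w 0.0138 tooly az -92.96 x axis [-5.e-04 -4.e-04 -1.e+00]
shift tx,ty,tz [ 0.1485 -0.0015 -0.0005]
```

View pics/w11c.png

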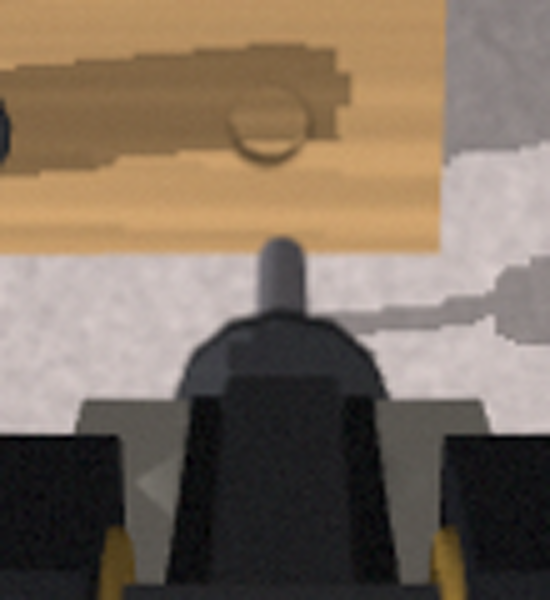

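```bash
python3 -m creep '[{"ax":0,"ay":0,"az":0,"tx":0.02,"ty":-0.0013,"tz":-0.0004,"fingers":0},{"ax":0,"ay":0,"az":0,"tx":0.05,"ty":-0.0013,"tz":-0.0004,"fingers":0},{"ax":0,"ay":0,"az":0,"tx":0.07,"ty":-0.0013,"tz":-0.0004,"fingers":0},{"ax":0,"ay":0,"az":0,"tx":0.078,"ty":-0.0013,"tz":-0.0004,"fingers":0},{"ax":0,"ay":0,"az":0,"tx":0.078,"ty":-0.0013,"tz":-0.0004,"fingers":0}]' | grep -E 'pos|force'
python3 -m creep '[{"ax":0,"ay":0,"az":0,"tx":0,"ty":0,"tz":0,"fingers":0},{"ax":0,"ay":0,"az":0,"tx":0,"ty":0,"tz":0,"fingers":0}]' | grep -E 'pos|force'
python3 d.py .5606 .1462 .1014; python3 wr.py w12;python3 - <<'E'
from h import *
c=load("w12.npz")
cv2.imwrite("pics/w12c.png",cv2.resize(c["pixels"][150:270,200:310],None,fx=5,fy=5,interpolation=cv2.INTER_CUBIC))
E
```

```text
tcp_pos: [0.5603, 0.1462, 0.1714]
contact_force: [0.3, 0.7, -0.1]
tcp_pos: [0.5615, 0.1473, 0.1735]
contact_force: [-0.0, -0.0, -0.3]
t 15.85 pos [0.5615 0.1473 0.1735] F [-0.  -0.  -0.3] w 0.0137 tooly az -92.91 x axis [ 0.0021  0.001  -1.    ]
shift tx,ty,tz [0.0721 0.0013 0.001 ]
```

View pics/w12c.png

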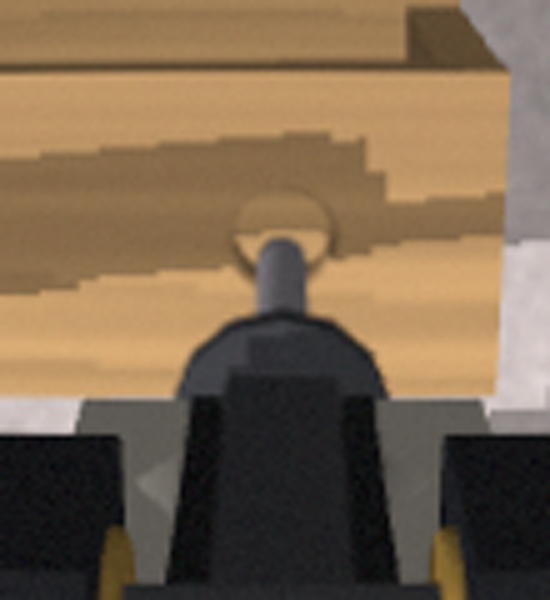

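```bash
python3 -m creep '[{"ax":0,"ay":0,"az":0,"tx":0.01,"ty":0,"tz":0,"fingers":0},{"ax":0,"ay":0,"az":0,"tx":0.025,"ty":0,"tz":0,"fingers":0},{"ax":0,"ay":0,"az":0,"tx":0.04,"ty":0,"tz":0,"fingers":0},{"ax":0,"ay":0,"az":0,"tx":0.055,"ty":0,"tz":0,"fingers":0},{"ax":0,"ay":0,"az":0,"tx":0.063,"ty":0,"tz":0,"fingers":0}]' | grep -E 'pos|force'
python3 -m creep '[{"ax":0,"ay":0,"az":0,"tx":0.001,"ty":0,"tz":0,"fingers":0},{"ax":0,"ay":0,"az":0,"tx":0.003,"ty":0,"tz":0,"fingers":0},{"ax":0,"ay":0,"az":0,"tx":0.005,"ty":0,"tz":0,"fingers":0},{"ax":0,"ay":0,"az":0,"tx":0.005,"ty":0,"tz":0,"fingers":0}]' | grep -E 'pos|force'
python3 d.py .5606 .1462 .1014
```

```text
tcp_pos: [0.56, 0.1469, 0.1076]
contact_force: [-0.1, 0.3, -1.8]
tcp_pos: [0.5609, 0.1473, 0.1044]
contact_force: [0.1, -0.4, -0.2]
t 16.8 pos [0.5609 0.1473 0.1044] F [ 0.1 -0.4 -0.2] w 0.0136 tooly az -92.9 x axis [ 5.e-04  4.e-04 -1.e+00]
shift tx,ty,tz [0.003  0.0011 0.0002]
```

```bash
python3 -m creep '[{"ax":0,"ay":0,"az":0,"tx":0.0005,"ty":0.0007,"tz":0,"fingers":0},{"ax":0,"ay":0,"az":0,"tx":0.0015,"ty":0.0007,"tz":0,"fingers":0},{"ax":0,"ay":0,"az":0,"tx":0.0015,"ty":0.0007,"tz":0,"fingers":0}]' | grep -E 'pos|force'
python3 -m creep '[{"ax":0,"ay":0,"az":0,"tx":0.001,"ty":0,"tz":0,"fingers":0},{"ax":0,"ay":0,"az":0,"tx":0.001,"ty":0,"tz":0,"fingers":0},{"ax":0,"ay":0,"az":0,"tx":0.001,"ty":0,"tz":0,"fingers":0}]' | grep -E 'pos|force'
python3 d.py .5606 .1462 .1014
```

```text
tcp_pos: [0.5607, 0.1464, 0.1027]
contact_force: [1.1, -0.7, -0.9]
tcp_pos: [0.5607, 0.1464, 0.1016]
contact_force: [0.2, 0.0, -0.4]
t 17.4 pos [0.5607 0.1464 0.1016] F [ 0.2  0.  -0.4] w 0.0136 tooly az -92.9 x axis [-1.e-04 -0.e+00 -1.e+00]
shift tx,ty,tz [0.0002 0.0002 0.    ]
```

```bash
python3 -m creep '[{"ax":0,"ay":0,"az":0,"tx":0.0005,"ty":0.0002,"tz":0,"fingers":0},{"ax":0,"ay":0,"az":0,"tx":0.0005,"ty":0.0002,"tz":0,"fingers":0},{"ax":0,"ay":0,"az":0,"tx":0.0005,"ty":0.0002,"tz":0,"fingers":0}]' | grep -E 'pos|force'
python3 -m creep '[{"ax":0,"ay":0,"az":0,"tx":0.0005,"ty":0,"tz":0,"fingers":0},{"ax":0,"ay":0,"az":0,"tx":0.0005,"ty":0,"tz":0,"fingers":0},{"ax":0,"ay":0,"az":0,"tx":0.0005,"ty":0,"tz":0,"fingers":0}]' | grep -E 'pos|force'
```

```text
tcp_pos: [0.5607, 0.1464, 0.1014]
contact_force: [-1.5, 0.8, 4.3]
tcp_pos: [0.5608, 0.1464, 0.1014]
contact_force: [-3.2, 1.4, 8.8]
```

Collar is seated: force rises to 9 N at the original height. I release and back off.

```bash
python3 -m creep '[{"ax":0,"ay":0,"az":0,"tx":-0.0005,"ty":0,"tz":0,"fingers":0},{"ax":0,"ay":0,"az":0,"tx":-0.0005,"ty":0,"tz":0,"fingers":0.02},{"ax":0,"ay":0,"az":0,"tx":-0.0005,"ty":0,"tz":0,"fingers":0.04},{"ax":0,"ay":0,"az":0,"tx":-0.0005,"ty":0,"tz":0,"fingers":0.045},{"ax":0,"ay":0,"az":0,"tx":-0.0005,"ty":0,"tz":0,"fingers":0.045}]' | grep -E 'pos|force|wid'
python3 -m creep '[{"ax":0,"ay":0,"az":0,"tx":-0.01,"ty":0,"tz":0,"fingers":0.045},{"ax":0,"ay":0,"az":0,"tx":-0.03,"ty":0,"tz":0,"fingers":0.045},{"ax":0,"ay":0,"az":0,"tx":-0.06,"ty":0,"tz":0,"fingers":0.045},{"ax":0,"ay":0,"az":0,"tx":-0.1,"ty":0,"tz":0,"fingers":0.045},{"ax":0,"ay":0,"az":0,"tx":-0.14,"ty":0,"tz":0,"fingers":0.045}]' | grep -E 'pos|force|wid'
python3 -m creep '[{"ax":0,"ay":0,"az":0,"tx":-0.03,"ty":0,"tz":0,"fingers":0.045},{"ax":0,"ay":0,"az":0,"tx":-0.03,"ty":0,"tz":0,"fingers":0.045},{"ax":0,"ay":0,"az":0,"tx":-0.03,"ty":0,"tz":0,"fingers":0.045}]' | grep -E 'pos|force|wid'
python3 wr.py w13
python3 - <<'E'
from h import *
c=load("w13.npz")
cv2.imwrite("pics/w13c.png",cv2.resize(c["pixels"][120:200,160:300],None,fx=5,fy=5,interpolation=cv2.INTER_CUBIC))
p=c["pixels"].astype(float);g=p.mean(2);sat=p.max(2)-p.min(2)
for x0,x1,y0,y1 in [(240,275,165,205),(165,215,165,205)]:
    m=((g>75)&(sat<30))[y0:y1,x0:x1].astype(np.uint8)
    n,l,st,ce=cv2.connectedComponentsWithStats(m)
    for i in range(1,n):
        if st[i,4]>30: q=ce[i]+[x0,y0]; print(st[i,:5],q,wplane(c,*q,.15))
from plant import viewer
for n in("top","side"):
    k=viewer.capture(n); np.savez(n+"13.npz",**k); cv2.imwrite(f"pics/{n}13.png",k["pixels"])
E
```

```text
tcp_pos: [0.5606, 0.1461, 0.1009]
contact_force: [-0.2, -0.3, -0.5]
gripper_width: 0.0382
tcp_pos: [0.5604, 0.146, 0.2432]
contact_force: [0.7, -0.1, 0.1]
gripper_width: 0.0451
tcp_pos: [0.5608, 0.1464, 0.2724]
contact_force: [-0.1, -0.0, -0.1]
gripper_width: 0.0449
[ 11  17  11  11 109] [255.9266055  187.16513761] [0.55942979 0.1457166  0.15      ]
[  0  31  35   9 315] [257. 200.] [0.5460911  0.14533356 0.15      ]
[  0  10  50  30 708] [186.10451977 195.37429379] [0.55452571 0.21662035 0.15      ]
```

View pics/w13c.png

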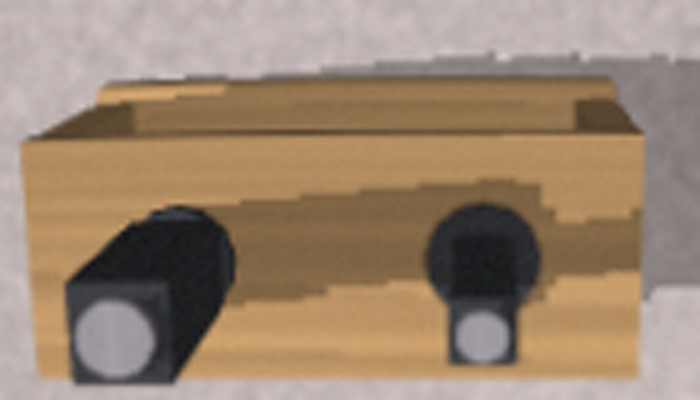

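View pics/side13.png

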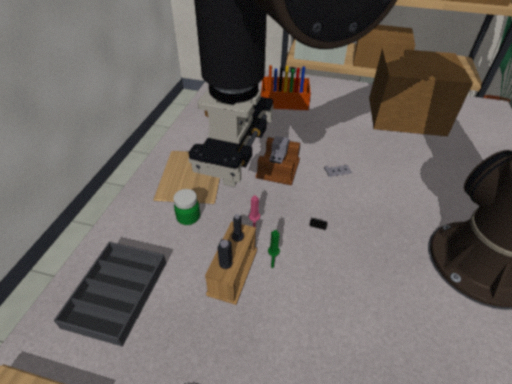

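```bash
python3 -c "
from plant import order,r
print(r.get_state()['time_s'],r.get_state()['contact_force']); print(order.close_job())"
```

```text
19.45 [ 0.64868675 -0.16122742 -0.4890765 ]
the job is handed in; nothing more can be done
None
```

I pressed the pin out with the slim punch, stood the punch back in its own rack hole and handed the job in after 19.45 s. No verdict came back.

- **Pin:** the tip found the hole without touching the face and met the pin about 7.4 mm below it. The pin slid at readings up to about 9 N, or roughly 10 N allowing for the punch's weight. The tip ended about 41 mm below the face. That depth comes from the arm's pose, since no camera sees the pin directly. The punch had not moved in the grip, so the figure should hold.
- **Punch in the rack:** the collar met the board at the starting height. After release the wrist camera showed it upright, with its top within about 1 mm of where it started.
- **Everything else:** the stout punch looked unmoved by eye in the wrist crop. My automatic check of it failed because it picked up the floor as well, so there is no number for it. The jar, eraser and hinge leaf looked unmoved in the last side view. The arm hid the marker there and I didn't examine the last top view, but the arm never went near it. The gripper ended clear of everything, with force near zero.
- **Small disagreements:** two things differed slightly. The wrist and top cameras differed by 1 to 2 mm, and the pose readings wobbled by about 1 mm after fast moves. I allowed for this by judging the tip against the hole in the same picture.

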